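# Close a tongue-and-groove joint in the jig and feel along it

## Robot

A 6-joint arm with a two-finger parallel gripper is mounted at the origin on the work surface; the furniture and walls round the work are solid. World frame = base frame: x ahead of the robot, y to its left, z up, the work surface at z = 0. Lengths are in mm, angles in degrees, forces in N, time in s.
With the tool pointing down it reaches from about 350 to 850 mm from the base axis. Payload 8.1 kg.
Tool frame: the origin (TCP) lies at the very end of the fingers, on their centre line; the grasp point (between the pads) lies 19 mm behind it; z points along the fingers, y is the line along which they close (so a half turn about z gives the same grasp; the last joint's range is limited). The gripper opens to 85 mm and grips with 20 to 120 N. Pads are 22 mm wide; open, the fingers measure 114 mm over their backs; the gripper's body (76 mm by 85 mm) begins 54 mm behind the grasp point. The pads swing forward as they close: fully open they stand 13 mm farther back than shut.
Start: joints at [-80.122, 7.471, 85.268, -0, 87.261, -4.893], TCP at [152.993, -580.171, 231.292] pointing down, gripper open.
Joint ranges: [-169.43, 169.43], [-51.17, 129.36], [1.28, 143.12], [-76.62, 256.62], [0, 156.53], [-152.29, 152.29]. Speed limits (degrees/s): [136.94, 136.94, 159.86, 180, 180, 180].

## Interface

Orientations are given as [roll, pitch, yaw] about the fixed x, y, z axes, in that order (R = Rz(yaw) Ry(pitch) Rx(roll)).
In Python, from bench import * gives the robot as it stands.
- The arm moves only by the tool play_rows, never from a script. Its argument "increments" is a list of rows, each a list of 3 entries, a list of its own where there are three numbers: the gripper's target within -1 to 1 (fully open at 1, half-way at 0, shut at -1), then the shift along the tool's x, y, z in mm, then the turn about the tool's z in rad. A call has 1 to 12 rows; each row shifts and turns the commanded pose from where the row before left it, along the tool's axes as they then stand; what a row does not reach is not made up. A row lasts 1/12 s, in which the tool goes at most 41.7 mm and 7.16 degrees, less where a joint would pass 70% of its speed; a pose out of reach is approached as far as the arm can. A call is refused whole if a number of a shift passes 41.7 or a number of a turn 0.125, either way. A call with a gripper value outside its range is refused whole. The fingers move at their own pace and stop on an object; "force" is the grip in N (left out, the last holds). Time passes only in rows, so rows that do not move let the fingers close. It gives the time, the measured TCP pose, the force, the opening and the grip force at its end, in the units of the state.
- sense(): the state, without advancing time (a new reading comes with each control period).
- snapshot(name): name is "side" or "top" or "wrist"; returns a dict with "color" (420x560x3 uint8, red, green, blue), "intrinsics" (3x3 intrinsics, pixels), "world_from_camera" (4x4, takes a point from camera to world coordinates). Camera axes: x right, y down, z forward; pixel columns grow to the right and rows downward; lengths in mm; the calibration is good to about 2 mm. A picture is of the moment at which its call begins. There is no depth.
- hand_in(): hands the job in; it is judged then, once.
Trained networks look in a picture, given as the dict that the camera call returned (one of the last four; its "shot" number tells which), for a name from the list of things; names that differ only in an ending like _2 or _b are one class to them, and where a whole thing is asked for, a point or a joint stands for the part that bears it (a point fixed in the world has none). Each returns a list of dicts, best first, with "p" (0 to 1); they miss things now and then, are a little off and sometimes report something else, mostly with a low value. They report only what shows in the picture. A call takes as long as a camera call. They do not tell look-alikes from the thing itself.
- find_in(query, picture): "xyz" ([x, y, z] in mm, in the coordinates of the camera as it stood for that picture, good to about 4 mm: the middle of the surface that is visible of it).
- regions_of(query, picture): "mask" (420x560 bool, what is visible of it).
- pinpoint(query, picture): "xyz" ([x, y, z] in mm, in the coordinates of the camera as it stood for that picture, good to about 4 mm: a listed point, or the origin of a listed thing).
The state is a dict: "time": time; "joint_pos": joint angles; "qd": joint speeds; "joint_efforts": joint torques, N m; "tool_pos": TCP position; "tcp_rot": TCP orientation; "ft_force": force on the tool from outside, world axes, zero at the start; "wrist_torque": the same for the moment, N m; "finger_gap": finger opening in mm; "grip_force": force on a finger pad.
Only numpy, scipy, OpenCV 4.12 (cv2) and the standard library are available. Lean on these libraries where they do the work, as an engineer would, in place of code of your own. Each camera call takes 0.05 s, during which the arm holds its last target. There are 200 camera calls.

## Task

Dry-fit the loose tongue-and-groove board in the assembly jig: push it with the fingertips until its tongue is fully home in the groove of the fixed board along the whole joint and its left end is up against the end stop. Then run the fingertips lightly along the top of the closed joint, touching it all the way from the open right-hand end to the stop, to feel that it is flush. Only push and touch: do not lift the board or press hard, leave the joint closed and do not disturb the other things.

Things in the scene. Friction and masses are not known exactly. Their poses are not given: they have to be found in the camera images.
- jig: Fixed plywood assembly jig. Origin: centre of its underside, on the table; x away from the robot, y left along the joint, z up. Base 230 (x) x 350 (y) x 12 mm thick. A 20 mm fence along the back edge and a 25 mm end stop along the left edge (inner face at y = +150) reach z = 28 mm; front and right are open. It carries the fixed board.
- board: Loose pale wood board, 70 (x) x 260 (y) x 18 mm, 0.3 kg, on the jig's base, 26-40 mm short of closed, 20-50 mm short of the stop, a little askew; slides with a few N of friction. Origin: centre of its underside, tongue not counted; y along it to the left. A tongue 6 mm thick, at mid thickness, projects 8 mm from its +x face. Seated, its origin is at jig x = -10, y = +20, z = +12 mm, same yaw.
- seam_start (a point): Open right-hand end of the joint line: jig x = +25, y = -110, z = 30 mm (fixed; axes as the jig's), on the top edge of the fixed board's grooved face. The fixed board, same wood and size as the loose one, is screwed down against the fence at jig x = +25 to +95, y = -110 to +150, top z = 30 mm; the groove is 8 mm high, 10 mm deep, at mid thickness, open at the right end.
- seam_end (a point): End of the joint line at the stop: jig x = +25, y = +150, z = 30 mm (fixed). The joint is 260 mm long and its top is level with both boards; the stop beyond it is 2 mm lower.
- shoulder_right (a point): Right-hand end of the loose board's top edge on the tongue side (the shoulder that closes on the fixed board); meets seam_start when seated.
- shoulder_left (a point): Left-hand end of the same edge; meets seam_end when seated.
- pencil: flat carpenter's pencil, 14 x 179 x 7 mm, lying on the fixed board; bystander
- sanding_block: cork sanding block, 62 x 118 x 34 mm, lying on the table in front of the jig; bystander
- marker_black: felt marker, 13 x 122 x 15 mm, lying on the table in front of the jig; bystander
- masking_tape: roll of masking tape lying flat, 104 mm across, 24 mm high, on the table to the right of the jig; bystander
- try_square: try square with wooden stock, 178 x 110 x 15 mm, lying flat to the left of the jig; bystander
- blade_box: small blade dispenser, 30 x 67 x 15 mm, lying at the front left of the jig; bystander
Things that resemble listed ones, but are neither listed nor needed, are in the scene too. Leave any purple look-alike of the pencil alone.

How it is judged:
By the outcome, as a careful person would: the job done as asked, in the order asked, and still so for the second after the job is handed in, with the robot touching nothing.
It also fails if it takes over 72 s, if anything falls off the work surface, if the arm or the gripper's body presses on something with over 40 N, if the wrist force passes 120 N, or if a joint passes its speed limit or range.

## Working session

There is one attempt and no reset: what is moved stays moved. The work goes in short steps, Python scripts to look and compute and a tool call to move; the robot and the scene stay as the last step left them, time stands still between calls to the robot, and variables do not carry over. Pictures are saved under pics/ and viewed, at most 10 in all, crops included, and the job is handed in when it is done.

Besides the shell and the picture viewer there is one more tool, called after "Request:" as name(argument=value, ...) on one line, values as JSON. play_rows: Moves the arm, as the interface text tells. Its arguments: {"type":"object","properties":{"increments":{"type":"array","items":{"type":"array"}},"force":{"type":"number"}},"required":["increments"]}

```bash
mkdir -p pics; cat > h.py <<'E'
from bench import *
import numpy as np, cv2
def w(s,p):
    T=np.array(s["world_from_camera"]); return (T@np.r_[p,1])[:3]
def save(s,n): cv2.imwrite(f"pics/{n}.png",cv2.cvtColor(s["color"],cv2.COLOR_RGB2BGR))
def ray(s,u,v,z):
    T=np.array(s["world_from_camera"]); K=np.array(s["intrinsics"])
    d=T[:3,:3]@np.linalg.inv(K)@np.array([u,v,1]); o=T[:3,3]
    return o+d*(z-o[2])/d[2]
def px(s,P):
    T=np.linalg.inv(np.array(s["world_from_camera"])); q=T@np.r_[P,1]; q=np.array(s["intrinsics"])@q[:3]; return q[:2]/q[2]
E
python3 - <<'E'
from h import *
np.set_printoptions(precision=1,suppress=True)
st=sense(); print({k:st[k] for k in("time","tool_pos","tcp_rot","ft_force","finger_gap")})
for c in("top","side"):
    s=snapshot(c); save(s,c+"0"); print(c,np.array(s["world_from_camera"])[:3,3])
    for q in("jig","board","seam_start","seam_end","shoulder_right","shoulder_left"):
        print(q,[(round(d["p"],2),w(s,d["xyz"])) for d in pinpoint(q,s)[:2]])
    if c=="top":
        for q in("pencil","sanding_block","marker_black","masking_tape","try_square","blade_box"):
            print(q,[(round(d["p"],2),w(s,d["xyz"])) for d in find_in(q,s)[:2]])
E
```

```text
{'time': 0.0, 'tool_pos': array([ 152.9, -579.6,  230.2]), 'tcp_rot': array([-179.9,   -0. ,   14.8]), 'ft_force': array([-0.1, -0.4, -1.3]), 'finger_gap': 85.67199660109301}
top [ 295.7  -30.  1196. ]
jig [(0.79, array([537.6, -51.8,   0.5]))]
board [(0.57, array([506.6, -71.7,  10.9]))]
seam_start [(0.73, array([ 565.9, -167.5,   27.2]))]
seam_end [(0.67, array([568.6,  92.1,  30.7]))]
shoulder_right [(0.61, array([ 533. , -207.6,   31.8]))]
shoulder_left [(0.8, array([551.9,  54.2,  31.2])), (0.55, array([ 566.2, -167.8,   26.7]))]
pencil [(0.94, array([294.2, 233.8,   6.3])), (0.69, array([601.5, -21.4,  38.3]))]
sanding_block [(0.96, array([ 366.1, -149.5,   30.3])), (0.22, array([508.2, -70.9,  30.5]))]
marker_black [(0.73, array([386.1,  -7.3,  12.3]))]
masking_tape [(0.56, array([ 586.1, -338.6,   25.4]))]
try_square [(0.68, array([518.1, 222.4,   9.1]))]
blade_box [(0.62, array([402. , 141.7,  15.5]))]
side [-32.6 902.  629.7]
jig [(0.75, array([543.6, -56.4,  -5. ]))]
board [(0.8, array([505.1, -78.8,  14.2]))]
seam_start [(0.58, array([ 570.7, -166.6,   27. ]))]
seam_end []
shoulder_right [(0.6, array([ 529.7, -205.8,   27.6]))]
shoulder_left [(0.87, array([549. ,  49.3,  31.4]))]
```

View pics/top0.png

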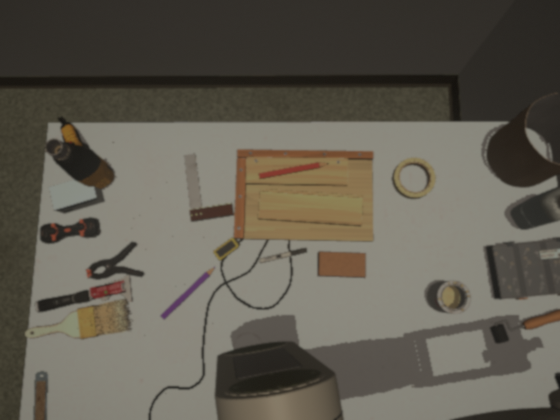

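View pics/side0.png

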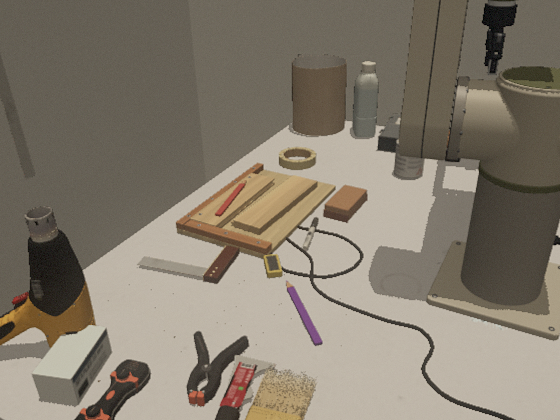

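Top view: jig spans px (235–373, 150–240) with the loose board at about (260–363, 190–223), skewed about −4°. A red pencil lies on the fixed board at (260–326, 164–178). The purple look-alike and a cable are in front of the jig. The side view agrees. I'll move above the jig for a close look.

Request:
play_rows(increments=[[-1,[0,0,-10],0.09],[-1,[0,0,-10],0.09],[-1,[0,0,-10],0.09],[-1,[19,-28.5,0],0],[-1,[19,-28.5,0],0],[-1,[19,-28.5,0],0],[-1,[19,-28.5,0],0],[-1,[19,-28.5,0],0],[-1,[19,-28.5,0],0],[-1,[19,-28.5,0],0],[-1,[19,-28.5,0],0],[-1,[19,-28.5,0],0]], force=20)

```text
time: 2.0
tool_pos: [327.7, -324.4, 261.5]
tcp_rot: [180.0, -0.0, -0.7]
ft_force: [0.2, 0.0, 0.0]
finger_gap: -0.1
grip_force: 0.0
```

Request:
play_rows(increments=[[-1,[19,-28.5,0],0],[-1,[19,-28.5,0],0],[-1,[19,-28.5,0],0],[-1,[19,-28.5,0],0],[-1,[19,-28.5,0],0],[-1,[19,-28.5,0],0],[-1,[0,0,0],0],[-1,[0,0,0],0]])

```text
time: 2.67
tool_pos: [443.9, -154.6, 261.3]
tcp_rot: [-180.0, -0.0, -0.5]
ft_force: [1.0, 0.4, -0.3]
finger_gap: 0.1
grip_force: 0.0
```

```bash
python3 - <<'E'
from h import *
np.set_printoptions(precision=1,suppress=True)
st=sense(); print({k:st[k] for k in("time","tool_pos","tcp_rot","ft_force","finger_gap")})
for c in("wrist","top"):
    s=snapshot(c); save(s,c+"1"); print(c,np.array(s["world_from_camera"])[:3,3])
    for q in("jig","board","seam_start","seam_end","shoulder_right","shoulder_left"):
        print(q,[(round(d["p"],2),w(s,d["xyz"])) for d in pinpoint(q,s)[:2]])
E
```

```text
{'time': 2.6667, 'tool_pos': array([ 443.9, -154.6,  261.3]), 'tcp_rot': array([-180. ,   -0. ,   -0.5]), 'ft_force': array([ 1. ,  0.4, -0.3]), 'finger_gap': 0.13924770290014277}
wrist [ 518.8 -155.2  405. ]
jig [(0.89, array([542.7, -58. ,   0.3]))]
board [(0.83, array([509.7, -76.5,  14.6])), (0.28, array([ 367.2, -152.9,   -2. ]))]
seam_start [(0.87, array([ 568. , -167.4,   29.4])), (0.51, array([ 533. , -206.2,   32.9]))]
seam_end [(0.94, array([571.9,  87. ,  33.6]))]
shoulder_right [(0.58, array([ 532.8, -207.7,   34.8]))]
shoulder_left [(0.91, array([549.7,  53.3,  32.6]))]
top [ 295.7  -30.  1196. ]
jig [(0.92, array([538.7, -53.4,  -0.6]))]
board [(0.58, array([505.7, -73. ,  14.8]))]
seam_start [(0.71, array([ 565.1, -167.8,   29.3]))]
seam_end [(0.73, array([568.9,  91.7,  32.2]))]
shoulder_right []
shoulder_left [(0.58, array([553.1,  53.9,  34. ]))]
```

View pics/wrist1.png

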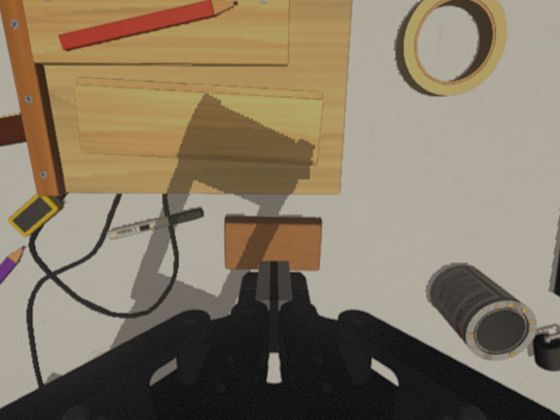

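The wrist view shows the seam edge running from (45,65) to (289,65). The loose board's corners are near (78,84), (322,98), (316,165) and (80,152). The pencil's left tip is at (60,42), about 20 px clear of the seam.

```bash
python3 - <<'E'
from h import *
np.set_printoptions(precision=1,suppress=True)
s=snapshot("wrist")
for u,v,z in((45,65,30),(289,65,30),(78,84,30),(322,98,30),(316,165,30),(80,152,30),(60,42,37),(64,49,37),(215,10,37),(63,192,28),(341,193,12),(225,217,34),(320,217,34)): print((u,v),ray(s,u,v,z))
c=cv2.resize(cv2.cvtColor(s["color"],cv2.COLOR_RGB2BGR)[40:215,20:360],None,fx=2.3,fy=2.3,interpolation=cv2.INTER_CUBIC);cv2.imwrite("pics/w2.png",c)
E
```

```text
(45, 65) [569.4  76.   30. ]
(289, 65) [ 566.4 -173.5   30. ]
(78, 84) [550.9  45.5  30. ]
(322, 98) [ 534.1 -208.2   30. ]
(316, 165) [ 463.9 -203.6   30. ]
(80, 152) [481.3  55.8  30. ]
(60, 42) [589.1  52.6  37. ]
(64, 49) [582.8  49.8  37. ]
(215, 10) [ 615. -102.   37.]
(63, 192) [436.3  84.4  28. ]
(341, 193) [ 427.6 -236.4   12. ]
(225, 217) [406.  -99.9  34. ]
(320, 217) [ 404.7 -209.1   34. ]
```

View pics/w2.png

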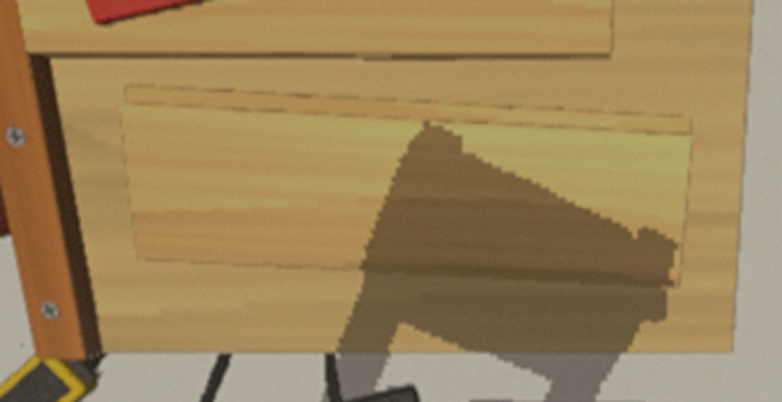

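Request:
play_rows(increments=[[-1,[0.4,-8.3,30],0],[-1,[0.4,-8.3,30],0],[-1,[0.4,-8.3,30],0],[-1,[0.4,-8.3,30],0],[-1,[0.4,-8.3,30],0],[-1,[0.4,-8.3,30],0],[-1,[0.4,-8.3,30],0],[-1,[0,-8.3,20],0],[-1,[0,0,10],0],[-1,[0,0,1],0],[-1,[0,0,0],0]])

```text
time: 4.33
tool_pos: [446.9, -90.1, 20.6]
tcp_rot: [180.0, 0.0, -0.7]
ft_force: [0.3, -0.4, 0.3]
finger_gap: 0.1
grip_force: 0.0
```

Request:
play_rows(increments=[[-1,[3,0,0],0],[-1,[3,0,0],0],[-1,[3,0,0],0],[-1,[3,0,0],0],[-1,[3,0,0],0],[-1,[3,0,0],0],[-1,[0,0,0],0]])

```text
time: 4.92
tool_pos: [465.5, -90.2, 20.5]
tcp_rot: [180.0, -0.0, -0.7]
ft_force: [-0.3, -0.0, -0.5]
finger_gap: 0.1
grip_force: 0.0
```

Request:
play_rows(increments=[[-1,[2,0,0],0],[-1,[2,0,0],0],[-1,[2,0,0],0],[-1,[2,0,0],0]])

```text
time: 5.25
tool_pos: [472.8, -90.1, 20.2]
tcp_rot: [-180.0, 0.0, -0.7]
ft_force: [-1.2, -0.1, 0.4]
finger_gap: -0.1
grip_force: 1.0
```

Request:
play_rows(increments=[[-1,[2,0,0],0],[-1,[2,0,0],0],[-1,[2,0,0],0]])

```text
time: 5.5
tool_pos: [479.0, -90.1, 20.2]
tcp_rot: [-180.0, -0.0, -0.7]
ft_force: [-0.6, -0.1, 0.1]
finger_gap: -0.2
grip_force: 0.7
```

```bash
cat > look.py <<'E'
import sys
from h import *
np.set_printoptions(precision=1,suppress=True)
st=sense(); print(st["time"],st["tool_pos"],st["ft_force"])
for c in("wrist","top","side"):
    s=snapshot(c); save(s,c+sys.argv[1])
    for q in("shoulder_right","shoulder_left","board"):
        print(c,q,[(round(d["p"],2),w(s,d["xyz"])) for d in pinpoint(q,s)[:2]])
E
python3 look.py 3
```

```text
5.5 [479.  -90.1  20.2] [-0.6 -0.1  0.1]
wrist shoulder_right []
wrist shoulder_left []
wrist board [(0.59, array([529.8, -74.3,  13.8]))]
top shoulder_right []
top shoulder_left [(0.8, array([565.6,  55.8,  31.9]))]
top board []
side shoulder_right [(0.87, array([ 555.6, -203.5,   27.7]))]
side shoulder_left [(0.87, array([560.6,  55.4,  29.6]))]
side board [(0.68, array([526.8, -72.9,  14.1])), (0.54, array([604.1, -30.3,  29.6]))]
```

View pics/wrist3.png

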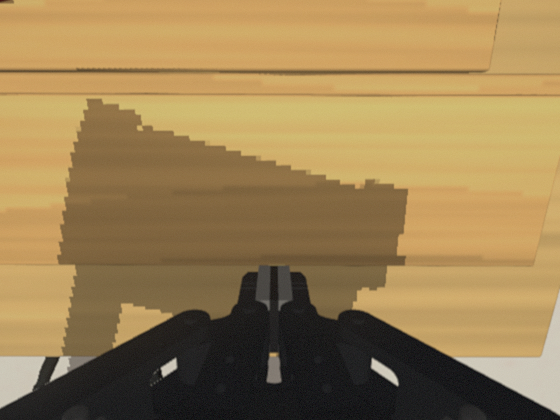

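The board is now parallel to the joint. The tongue (px rows 73–95) is at the groove mouth at row 71, so about 9 mm remains.

Request:
play_rows(increments=[[-1,[2,0,0],0],[-1,[2,0,0],0],[-1,[2,0,0],0]])

```text
time: 6.35
tool_pos: [484.7, -90.3, 20.2]
tcp_rot: [-180.0, 0.0, -0.7]
ft_force: [-2.9, 0.6, 0.4]
finger_gap: 0.1
grip_force: 1.1
```

Request:
play_rows(increments=[[-1,[1,0,0],0],[-1,[1,0,0],0]])

```text
time: 6.52
tool_pos: [486.1, -90.2, 20.1]
tcp_rot: [-180.0, 0.1, -0.7]
ft_force: [-11.0, 1.0, 8.8]
finger_gap: -0.2
grip_force: 5.1
```

Request:
play_rows(increments=[[-1,[0,0,0],0],[-1,[1,0,0],0],[-1,[0,0,0],0]])

```text
time: 6.77
tool_pos: [486.2, -90.1, 20.0]
tcp_rot: [-180.0, 0.2, -0.7]
ft_force: [-10.5, 0.5, 9.3]
finger_gap: -0.1
grip_force: 5.3
```

```bash
python3 look.py 4
```

```text
6.7667 [486.2 -90.1  20. ] [-10.5   0.5   9.3]
wrist shoulder_right [(0.27, array([ 569. , -169.5,   26.9]))]
wrist shoulder_left []
wrist board [(0.73, array([539.2, -74.5,  16.6]))]
top shoulder_right []
top shoulder_left [(0.56, array([568.7,  57.5,  32.1]))]
top board [(0.81, array([529.2, -70.9,  15.6]))]
side shoulder_right []
side shoulder_left [(0.61, array([567.2,  55.2,  31.2]))]
side board [(0.82, array([531.8, -73.9,  11. ]))]
```

View pics/wrist4.png

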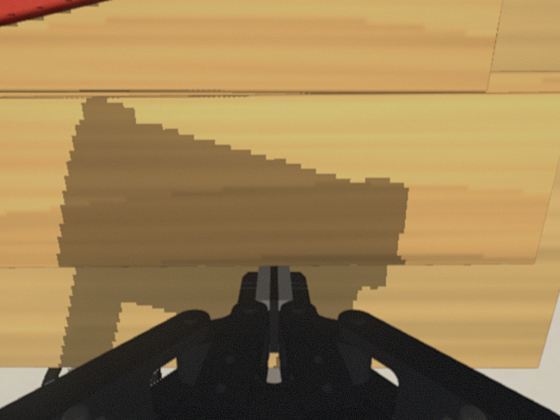

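The seam now shows as a thin line along row 93, so the joint is closed. The right end is still about 35 mm short of its y position, so next I'll push on the right end face.

Request:
play_rows(increments=[[-1,[-6,0,0],0],[-1,[-8,0,0],0],[-1,[0,0,-20],0],[-1,[0,0,-25],0],[-1,[15,35,0],0],[-1,[15,35,0],0],[-1,[15,35,0],0],[-1,[15,35,0],0],[-1,[0,0,20],0],[-1,[0,0,20],0],[-1,[0,0,5],0],[-1,[0,0,0],0]])

```text
time: 8.37
tool_pos: [529.9, -229.8, 17.9]
tcp_rot: [-179.9, 0.2, -0.7]
ft_force: [-0.2, -0.1, -0.1]
finger_gap: 0.3
grip_force: 0.0
```

Request:
play_rows(increments=[[-1,[0,-3,0],0],[-1,[0,-3,0],0],[-1,[0,-3,0],0],[-1,[0,-3,0],0],[-1,[0,-3,0],0],[-1,[0,0,0],0]])

```text
time: 8.87
tool_pos: [532.7, -215.3, 21.0]
tcp_rot: [180.0, -0.1, -0.7]
ft_force: [-0.7, 0.3, 1.2]
finger_gap: -0.1
grip_force: 0.0
```

Request:
play_rows(increments=[[-1,[0,-3,0],0],[-1,[0,-3,0],0],[-1,[0,-3,0],0],[-1,[0,-3,0],0],[-1,[0,-3,0],0]])

```text
time: 9.28
tool_pos: [532.8, -201.1, 20.7]
tcp_rot: [180.0, -0.0, -0.7]
ft_force: [-0.1, -4.0, 3.5]
finger_gap: -0.2
grip_force: 2.3
```

Request:
play_rows(increments=[[-1,[0,-3,0],0],[-1,[0,-3,0],0],[-1,[0,-2,0],0],[-1,[0,-2,0],0]])

```text
time: 9.62
tool_pos: [532.9, -190.9, 20.6]
tcp_rot: [180.0, -0.0, -0.7]
ft_force: [0.1, -4.3, 4.6]
finger_gap: -0.2
grip_force: 3.2
```

```bash
python3 look.py 5
```

```text
9.6167 [ 532.9 -190.9   20.6] [ 0.1 -4.3  4.6]
wrist shoulder_right [(0.94, array([ 568.1, -181.6,   35.6]))]
wrist shoulder_left []
wrist board []
top shoulder_right [(0.42, array([532.1, -46.2,  14.6])), (0.28, array([571.3, 194.5,  -2.9]))]
top shoulder_left [(0.63, array([568.9,  82.2,  33.7]))]
top board [(0.94, array([533.7, -47.4,  12.5]))]
side shoulder_right [(0.72, array([ 590.2, -340.5,   -4.7])), (0.64, array([ 562.9, -178.7,   28.3]))]
side shoulder_left [(0.86, array([569.1,  83. ,  33. ])), (0.37, array([566.4,  88.5,  30.1]))]
side board [(0.72, array([532. , -48.7,  12. ]))]
```

View pics/wrist5.png

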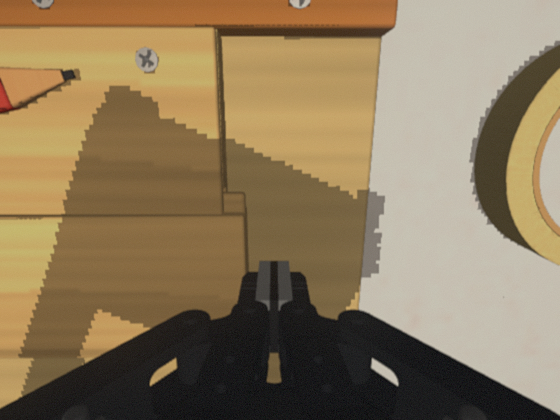

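The loose board's right end (px 246) is about 25 px, or about 9 mm, beyond the fixed board's end (px 221). The joint still looks closed.

Request:
play_rows(increments=[[-1,[0,-2,0],0],[-1,[0,-2,0],0],[-1,[0,-2,0],0],[-1,[0,-1,0],0]])

```text
time: 10.55
tool_pos: [532.9, -184.0, 20.6]
tcp_rot: [180.0, -0.0, -0.7]
ft_force: [0.1, -4.5, 5.2]
finger_gap: -0.2
grip_force: 3.3
```

Request:
play_rows(increments=[[-1,[0,-1,0],0],[-1,[0,-1,0],0]])

```text
time: 10.72
tool_pos: [533.0, -182.1, 20.7]
tcp_rot: [180.0, -0.0, -0.7]
ft_force: [-0.3, -5.1, 5.3]
finger_gap: 0.2
grip_force: 4.2
```

Request:
play_rows(increments=[[-1,[0,-1,0],0],[-1,[0,0,0],0]])

```text
time: 10.88
tool_pos: [532.9, -182.0, 20.7]
tcp_rot: [179.9, -0.0, -0.7]
ft_force: [-0.6, -9.8, 3.6]
finger_gap: 0.1
grip_force: 4.9
```

Force is rising, which suggests the board has met the stop. One more step to confirm.

Request:
play_rows(increments=[[-1,[0,-1,0],0],[-1,[0,0,0],0]])

```text
time: 11.05
tool_pos: [532.9, -181.8, 20.8]
tcp_rot: [179.8, -0.0, -0.7]
ft_force: [-0.5, -12.7, 1.6]
finger_gap: -0.0
grip_force: 6.4
```

```bash
python3 look.py 6
```

```text
11.05 [ 532.9 -181.8   20.8] [ -0.5 -12.7   1.6]
wrist shoulder_right [(0.64, array([ 566.1, -170.1,   34.5]))]
wrist shoulder_left []
wrist board []
top shoulder_right []
top shoulder_left [(0.8, array([573. ,  91.5,  30.6]))]
top board [(0.91, array([528.6, -37.1,  14.9]))]
side shoulder_right [(0.61, array([ 563.3, -168.9,   29.4])), (0.54, array([566.6,  91.3,  30.5]))]
side shoulder_left [(0.75, array([566.5,  92.8,  30.5]))]
side board [(0.64, array([532.1, -40.6,  14.6]))]
```

View pics/wrist6.png

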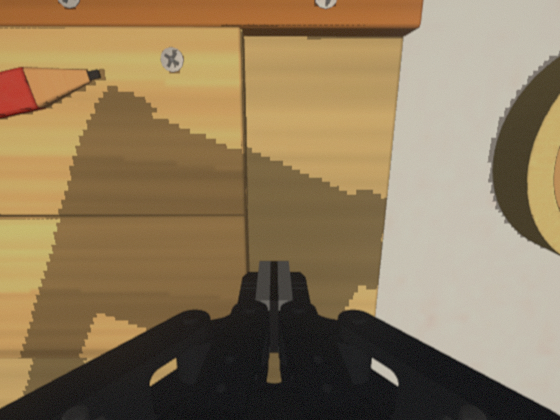

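Both right ends line up at px 246. Now confirming presses along the front face, right and left of centre.

Request:
play_rows(increments=[[-1,[0,8,0],0],[-1,[0,0,-20],0],[-1,[0,0,-20],0],[-1,[-16,-17,0],0],[-1,[-16,-17,0],0],[-1,[-16,-17,0],0],[-1,[-16,-17,0],0],[-1,[0,0,20],0],[-1,[0,0,20],0],[-1,[5,0,0],0],[-1,[5,0,0],0],[-1,[4,0,0],0]])

```text
time: 12.65
tool_pos: [484.2, -119.2, 20.7]
tcp_rot: [-180.0, 0.0, -0.7]
ft_force: [0.1, 0.1, 0.3]
finger_gap: -0.1
grip_force: 0.0
```

Request:
play_rows(increments=[[-1,[2,0,0],0],[-1,[1.5,0,0],0],[-1,[0,0,0],0]])

```text
time: 12.9
tool_pos: [486.3, -119.4, 21.0]
tcp_rot: [-180.0, 0.2, -0.7]
ft_force: [-9.4, 0.5, 6.6]
finger_gap: 0.2
grip_force: 4.6
```

Request:
play_rows(increments=[[-1,[1,0,0],0],[-1,[0,0,0],0]])

```text
time: 13.07
tool_pos: [486.3, -119.4, 20.9]
tcp_rot: [-180.0, 0.3, -0.7]
ft_force: [-14.0, 1.2, 11.3]
finger_gap: 0.1
grip_force: 7.0
```

Request:
play_rows(increments=[[-1,[-8,0,0],0],[-1,[0,-30,0],0],[-1,[0,-30,0],0],[-1,[0,-30,0],0],[-1,[0,-30,0],0],[-1,[0,-30,0],0],[-1,[3,0,0],0],[-1,[3,0,0],0],[-1,[2,0,0],0],[-1,[0.5,0,0],0],[-1,[0,0,0],0]])

```text
time: 13.98
tool_pos: [488.5, 30.4, 20.0]
tcp_rot: [-179.9, 0.3, -0.7]
ft_force: [-9.0, 4.5, 5.6]
finger_gap: -0.2
grip_force: 4.8
```

Request:
play_rows(increments=[[-1,[1,0,0],0],[-1,[0,0,0],0]])

```text
time: 14.15
tool_pos: [488.6, 30.3, 19.8]
tcp_rot: [-179.9, 0.4, -0.8]
ft_force: [-14.9, 5.2, 10.8]
finger_gap: -0.2
grip_force: 7.3
```

Request:
play_rows(increments=[[-1,[-10,0,0],0],[-1,[0,0,-25],0],[-1,[0,0,-20],0],[-1,[14,33.3,0],0],[-1,[14,33.3,0],0],[-1,[14,33.3,0],0],[-1,[14,33.3,0],0],[-1,[14,33.3,0],0],[-1,[14,33.3,0],0],[-1,[0,0,10],0],[-1,[0,0,10],0],[-1,[0,0,0],0]])

```text
time: 15.15
tool_pos: [560.8, -170.7, 42.6]
tcp_rot: [-179.9, 0.2, -0.8]
ft_force: [0.1, 0.4, -0.7]
finger_gap: 0.1
grip_force: 0.0
```

```bash
python3 look.py 7;python3 - <<'E'
from h import *
a=cv2.imread("pics/wrist7.png");b=cv2.imread("pics/side7.png")[150:270,160:360]
cv2.imwrite("pics/c7.png",np.hstack([cv2.resize(a,(400,300)),cv2.resize(b,(400,300),interpolation=cv2.INTER_CUBIC)]))
E
```

```text
15.15 [ 560.8 -170.7   42.6] [ 0.1  0.4 -0.7]
wrist shoulder_right [(0.73, array([ 564.5, -170.9,   34.9]))]
wrist shoulder_left []
wrist board [(0.97, array([538.6, -45.5,  14.3]))]
top shoulder_right [(0.83, array([ 569.8, -171.5,   28.9]))]
top shoulder_left [(0.66, array([573. ,  88.3,  30.6]))]
top board [(0.88, array([534.4, -36.6,  13.9]))]
side shoulder_right [(0.6, array([ 565.9, -169.8,   25.5]))]
side shoulder_left [(0.65, array([569.9,  89.4,  30.4]))]
side board [(0.58, array([534.7, -42. ,  14.6]))]
```

View pics/c7.png

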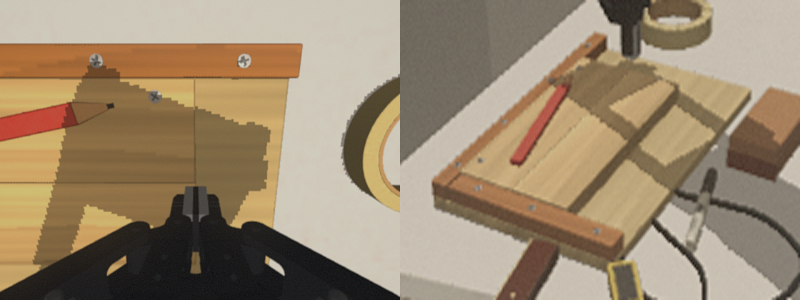

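The joint is closed over its full length, the ends are aligned, and the pencil is undisturbed. Shift 4 mm toward the seam and touch down.

Request:
play_rows(increments=[[-1,[4,0,3],0],[-1,[0,0,3],0],[-1,[0,0,3],0],[-1,[0,0,1],0],[-1,[0,0,0],0]])

```text
time: 16.17
tool_pos: [566.3, -169.9, 34.4]
tcp_rot: [-180.0, 0.1, -0.7]
ft_force: [-0.9, 1.1, -0.2]
finger_gap: 0.0
grip_force: 0.0
```

Request:
play_rows(increments=[[-1,[0,0,1],0],[-1,[0,0,0],0]])

```text
time: 16.33
tool_pos: [566.7, -170.1, 34.1]
tcp_rot: [-180.0, 0.0, -0.7]
ft_force: [0.5, 0.3, 0.8]
finger_gap: 0.2
grip_force: 0.0
```

Request:
play_rows(increments=[[-1,[0,0,0.5],0],[-1,[0,0,0],0]])

```text
time: 16.5
tool_pos: [566.9, -170.1, 33.9]
tcp_rot: [180.0, -0.0, -0.7]
ft_force: [0.5, 0.0, -0.3]
finger_gap: 0.1
grip_force: 0.0
```

Request:
play_rows(increments=[[-1,[-1.5,0,1],0],[-1,[0,0,1],0],[-1,[0,0,0],0]])

```text
time: 16.75
tool_pos: [565.1, -170.0, 31.6]
tcp_rot: [-180.0, 0.0, -0.7]
ft_force: [0.2, -0.1, -0.3]
finger_gap: -0.1
grip_force: 0.0
```

Request:
play_rows(increments=[[-1,[0,0,1],0],[-1,[0,0,0],0]])

```text
time: 16.92
tool_pos: [565.2, -170.0, 30.6]
tcp_rot: [-180.0, 0.0, -0.7]
ft_force: [0.6, 0.5, -0.7]
finger_gap: -0.4
grip_force: 0.0
```

Request:
play_rows(increments=[[-1,[0,0,0.5],0],[-1,[0,0,0],0]])

```text
time: 17.08
tool_pos: [565.3, -170.0, 30.2]
tcp_rot: [-180.0, 0.0, -0.7]
ft_force: [0.1, -0.5, 0.1]
finger_gap: 0.0
grip_force: 0.0
```

Request:
play_rows(increments=[[-1,[0,0,0.5],0],[-1,[0,0,0],0],[-1,[0,0,0],0]])

```text
time: 17.33
tool_pos: [565.4, -170.1, 30.1]
tcp_rot: [180.0, -0.0, -0.7]
ft_force: [-0.9, 1.2, 3.6]
finger_gap: 0.1
grip_force: 1.9
```

Request:
play_rows(increments=[[-1,[0,0,0.3],0],[-1,[0,0,0],0],[-1,[0,0,0],0]])

```text
time: 17.58
tool_pos: [565.4, -170.1, 30.0]
tcp_rot: [180.0, -0.0, -0.7]
ft_force: [-3.8, 1.2, 7.3]
finger_gap: -0.3
grip_force: 3.3
```

Contact at about 4–7 N. Run along the seam toward the stop, watching the force.

Request:
play_rows(increments=[[-1,[0,-3,-0.1],0],[-1,[0,-5,0],0],[-1,[0,-5,0],0],[-1,[0,-5,0],0],[-1,[0,-5,0],0],[-1,[0,-5,0],0]])

```text
time: 18.08
tool_pos: [566.1, -141.9, 30.1]
tcp_rot: [180.0, -0.1, -0.7]
ft_force: [0.7, -3.4, 5.1]
finger_gap: 0.0
grip_force: 2.6
```

```bash
python3 -c "
from bench import *
s=sense();print(s['tool_pos'],s['ft_force'])"
```

```text
[ 566.12797879 -141.87959307   30.05658341] [ 0.69370938 -3.44468048  5.10248594]
```

Request:
play_rows(increments=[[-1,[0,-5,0],0],[-1,[0,-5,0],0],[-1,[0,-5,0],0],[-1,[0,-5,0],0],[-1,[0,-5,0],0],[-1,[0,-5,0],0],[-1,[0,-5,0],0],[-1,[0,-5,0],0]])

```text
time: 18.75
tool_pos: [566.6, -101.8, 30.1]
tcp_rot: [180.0, -0.1, -0.7]
ft_force: [0.1, -3.7, 4.8]
finger_gap: 0.3
grip_force: 2.7
```

Request:
play_rows(increments=[[-1,[0,-5,0],0],[-1,[0,-5,0],0],[-1,[0,-5,0],0],[-1,[0,-5,0],0],[-1,[0,-5,0],0],[-1,[0,-5,0],0],[-1,[0,-5,0],0],[-1,[0,-5,0],0]])

```text
time: 19.42
tool_pos: [567.1, -61.9, 30.1]
tcp_rot: [180.0, -0.1, -0.7]
ft_force: [0.1, -3.9, 6.2]
finger_gap: -0.2
grip_force: 2.9
```

Request:
play_rows(increments=[[-1,[-0.3,-5,0],0],[-1,[-0.3,-5,0],0],[-1,[-0.3,-5,0],0],[-1,[-0.3,-5,0],0],[-1,[0,-5,0],0],[-1,[0,-5,0],0],[-1,[0,-5,0],0],[-1,[0,-5,0],0]])

```text
time: 20.08
tool_pos: [566.2, -21.9, 30.1]
tcp_rot: [180.0, -0.0, -0.7]
ft_force: [-0.2, -4.4, 5.4]
finger_gap: 0.1
grip_force: 3.0
```

Request:
play_rows(increments=[[-1,[0,-5,0],0],[-1,[0,-5,0],0],[-1,[0,-5,0],0],[-1,[0,-5,0],0],[-1,[0,-5,0],0],[-1,[0,-5,0],0],[-1,[0,-5,0],0],[-1,[0,-5,0],0]])

```text
time: 20.75
tool_pos: [566.7, 18.1, 30.1]
tcp_rot: [180.0, -0.0, -0.7]
ft_force: [0.4, -4.7, 6.6]
finger_gap: -0.1
grip_force: 3.1
```

Request:
play_rows(increments=[[-1,[0,-5,0],0],[-1,[0,-5,0],0],[-1,[0,-5,0],0],[-1,[0,-5,0],0],[-1,[0,-5,0],0],[-1,[0,-5,0],0],[-1,[0,-5,0],0],[-1,[0,-5,0],0]])

```text
time: 21.42
tool_pos: [567.1, 58.1, 30.1]
tcp_rot: [180.0, -0.0, -0.7]
ft_force: [0.2, -4.8, 6.1]
finger_gap: -0.2
grip_force: 3.3
```

Request:
play_rows(increments=[[-1,[0,-5,0],0],[-1,[0,-5,0],0],[-1,[0,-5,0],0],[-1,[0,-5,0],0],[-1,[0,-5,0],0],[-1,[0,-5,0],0],[-1,[0,-3,0],0]])

```text
time: 22.0
tool_pos: [567.4, 91.3, 30.0]
tcp_rot: [180.0, -0.0, -0.7]
ft_force: [0.5, -4.6, 6.5]
finger_gap: 0.2
grip_force: 3.3
```

Request:
play_rows(increments=[[-1,[0,0,-5],0],[-1,[0,0,-20],0],[-1,[0,0,-30],0],[-1,[-20,0,-35],0],[-1,[-30,0,-25],0],[-1,[-30,25,-10],0],[-1,[-30,25,0],0],[-1,[-30,25,0],0],[-1,[0,20,0],0],[-1,[0,0,0],0],[-1,[0,0,0],0]])

```text
time: 22.92
tool_pos: [425.8, -2.4, 154.6]
tcp_rot: [-180.0, -0.0, -0.8]
ft_force: [1.2, 0.3, 0.6]
finger_gap: 0.4
grip_force: 0.0
```

```bash
python3 look.py 8; python3 - <<'E'
from h import *
a=cv2.imread("pics/wrist8.png");b=cv2.imread("pics/side8.png")[150:270,160:360]
cv2.imwrite("pics/c8.png",np.hstack([cv2.resize(a,(400,300)),cv2.resize(b,(400,300),interpolation=cv2.INTER_CUBIC)]))
E
```

```text
22.9167 [425.8  -2.4 154.6] [1.2 0.3 0.6]
wrist shoulder_right [(0.9, array([ 565.3, -170.4,   33.6]))]
wrist shoulder_left [(0.72, array([571.6,  87.2,  29.2]))]
wrist board [(0.93, array([536.2, -43.8,  16.3]))]
top shoulder_right [(0.97, array([ 566.9, -173.5,   32.6]))]
top shoulder_left []
top board [(0.97, array([533. , -37.2,   9. ]))]
side shoulder_right [(0.82, array([ 564.1, -170.4,   27.7]))]
side shoulder_left [(0.73, array([535.1, -42.2,  14.1])), (0.6, array([573.3,  88.6,  30.8]))]
side board [(0.8, array([534. , -41.9,  14.7]))]
```

View pics/c8.png

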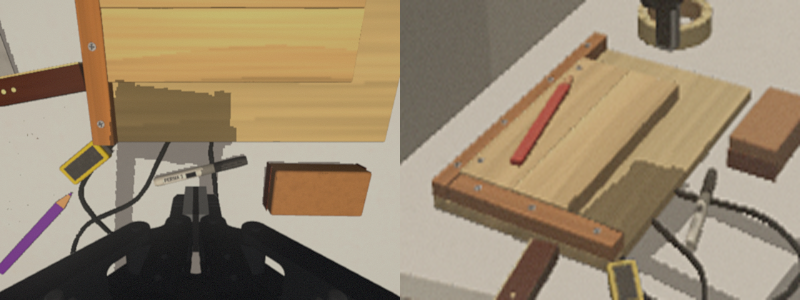

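The board is seated against the fixed board and the stop, with the seam along row 8 of the left panel and the left end at px 107. The bystanders are unmoved and the robot is clear of everything.

```bash
python3 -c "
from bench import *
print(hand_in())"
```

```text
the job is handed in; nothing more can be done
None
```

The loose board is fully home in the groove and against the end stop, the joint was felt lightly (about 5–7 N) from the open right end to the stop, and the job was handed in at about 23 s with the arm clear.

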